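# Close up a shielded test fixture

## Task

The shielded test fixture has been left open, with the carrier that holds the circuit board standing partly out of its front. With the fingertips, push the carrier fully home into the fixture, then push the open lid down until it is fully shut. Only push: do not lift or tip the carrier or throw the lid back, and leave the other things on the bench where they are.

Things in the scene. Friction and masses are not known exactly. Their poses are not given: they have to be found in the camera images.
- fixture: Fixed aluminium fixture. Origin on the bench under the box's centre; x from open front to rear, z up; yaw up to 0.35 rad either way. Box without front or top: 6 mm walls, outside x -75 to +75 mm, y +-68, wall tops 82 mm above the bench. Grey base plate 12 mm thick, x -175 to +80, y +-75. Guide rails from x -170 to the rear wall, inner faces y +-54, 24 mm above the bench.
- carrier: Loose grey plastic carrier with a green circuit board, 138 (x) x 104 mm, 0.25-0.5 kg; slides on the base plate between the rails, 2 mm clearance a side. Origin: centre of its underside, 12 mm above the bench; axes as the fixture's. Board and heatsink reach 38 mm above the underside. Fully home against the rear wall its origin is at x = 0 in the fixture's frame; starts 35 to 75 mm out, to -x.
- carrier_push (a point): On the outer (-x) face of the carrier's push plate, mid-width, 30 mm above its underside (42 mm above the bench). The plain upright plate is 8 mm thick, 104 mm wide, 58 mm high, at the carrier's front end. Fully home this point is at x = -69 mm in the fixture's frame, 6 mm inside the side walls' ends. If over 7 mm out, the lid's lip lands on the plate.
- lid (a joint): Lid angle in rad: 0 = shut and level on the box; grows as it opens up and back; starts 1.3 to 1.6 (about upright), stop at 1.9. Friction hinge (0.35 N m): the 0.25 kg lid stays wherever it is left and does not fall shut.
- lid_hinge (a point): Middle of the lid's hinge line, along the fixture's y on the rear top edge: x +75, z 82 mm in the fixture's frame. The lid is an aluminium plate 155 mm long from the hinge, 136 wide, 6 thick, its underside plane through the hinge line. Shut, it runs from the hinge to -x, its top 88 mm above the bench; a 4 mm thick lip at its free edge hangs 22 mm below the underside.
- lid_edge (a point): Middle of the lid's free edge, on its outer (upper) face: 155 mm from the hinge line. Axes move with the lid: -x from the hinge to the free edge, z out of the outer face.
- flux_bottle: Bystander: white plastic bottle with black cap, 42 mm diameter, 100 mm high, loose, upright beside the fixture. Origin: centre of its underside.
- parts_tub: Bystander: open black plastic tub, 70 x 55 x 35 mm high, loose, beside the fixture. Origin: centre of its underside.
- spare_board: Bystander: small green circuit board 60 x 45 mm on four standoffs, 34 mm high in all, loose, beside the fixture. Origin: centre between the feet on the bench.
- screwdriver: Bystander: screwdriver 150 mm long lying on the bench, loose, to one side of the fixture. Origin: under its middle.
Things that resemble listed ones, but are neither listed nor needed, are in the scene too. Of the things that look like the carrier, the middle-sized one is meant.

How it is judged (in metres and radians):
On the way, in this order (a step that is already met when the one before it is completed fails the run):
1. the carrier is pushed fully home (within 5 mm) while the lid still stands open (over 0.7 rad) (x of carrier in the frame of fixture above -0.005 m and z of carrier in the frame of fixture below 0.02 m and value of joint lid above 0.7 rad), for 0.2 s.
2. the lid is pushed fully shut (below 0.06 rad) with the carrier home (x of carrier in the frame of fixture above -0.005 m and value of joint lid below 0.06 rad), for 0.2 s.
At the end, for the whole second after the job is handed in: The carrier is home within 5 mm, flat on the fixture's base plate; the lid is shut (below 0.06 rad); both are at rest (all of step 2 and z of carrier in the frame of fixture below 0.02 m and linear speed of carrier below 0.01 m/s and velocity of joint lid between -0.05 and 0.05 rad/s); the robot touches nothing.
It fails at once if the carrier is lifted (over 10 mm) or tipped (over 0.2 rad) (z of carrier in the frame of fixture above 0.022 m or angle between carrier's own z axis and vertical above 0.2 rad).
It fails at once if the lid is thrown back (beyond 1.8 rad) (value of joint lid above 1.8 rad).
It fails at once if a bystander is moved by more than 20 mm (distance of any of flux_bottle, parts_tub, spare_board, screwdriver from where it was at the start of the episode above 0.02 m).
It also fails if it takes over 48 s, if anything falls off the work surface, if the arm or the gripper's body presses on something with over 40 N, if the wrist force passes 120 N, or if a joint passes its speed limit or range.

## Robot

A 7-joint arm with a two-finger parallel gripper is mounted at the origin on the work surface. World frame = base frame: x ahead of the robot, y to its left, z up, the work surface at z = 0. Lengths are in mm, angles in rad, forces in N, time in s.
With the tool pointing down it reaches from about 425 to 825 mm from the base axis. Payload 3.6 kg.
Tool frame: the origin (TCP) lies at the very end of the fingers, on their centre line; the grasp point (between the pads) lies 19 mm behind it; z points along the fingers, y is the line along which they close (so a half turn about z gives the same grasp; the last joint's range is limited). The gripper opens to 93 mm and grips with 3 to 60 N. Pads are 15 mm wide; open, the fingers measure 128 mm over their backs; the gripper's body (75 mm by 188 mm) begins 65 mm behind the grasp point.
Start: joints at [-1.163, 0.615, -0.013, 1.423, 0.008, 1.103, -0.04], TCP at [273.173, 589.778, 218.64] pointing down, gripper open.
Joint ranges: [-3.12, 3.12], [-0.3, 2.06], [-1.34, 1.32], [0.26, 2.42], [-1.36, 4.5], [0.01, 1.98], [-2.84, 2.84]. Speed limits (rad/s): [2.79, 2.79, 3.14, 3.14, 3.14, 3.14, 3.14].

## Interface

Orientations are given as a unit quaternion [x, y, z, w].
In Python, from cell import ctrl gives the robot as it stands.
- The arm moves only by the shell command python3 -m handwheel 'ROWS' [FORCE]. ROWS is JSON, a list of rows, each a list of 7 numbers: the shift along the world's x, y, z in cm, then the turn, a rotation vector about the world's x, y, z in rad, then the opening in per cent of the stroke, from 0 (shut) to 100 (fully open). A call has 1 to 12 rows; each row shifts and turns the commanded pose from where the row before left it; what a row does not reach is not made up. A row lasts 1/8 s, in which the tool goes at most 62.5 mm and 10.7 degrees, less where a joint would pass 70% of its speed; a pose out of reach is approached as far as the arm can. A call with a gripper value outside its range is refused whole. The fingers move at their own pace and stop on an object; FORCE is the grip in N (left out, the last holds). Time passes only in rows, so rows that do not move let the fingers close. It gives the time, the measured TCP pose, the force, the opening and the grip force at its end, in the units of the state.
- ctrl.state(): the state, without advancing time (a new reading comes with each control period).
- ctrl.get_image(name): name is "scene" or "side" or "wrist"; returns a dict with "img" (420x560x3 uint8, red, green, blue), "camera_matrix" (3x3 intrinsics, pixels), "T" (4x4, takes a point from camera to world coordinates). Camera axes: x right, y down, z forward; pixel columns grow to the right and rows downward; lengths in mm; the calibration is good to about 2 mm. A picture is of the moment at which its call begins. There is no depth.
- ctrl.sign_off(): hands the job in; it is judged then, once.
The state is a dict: "t": time; "joint_positions": joint angles; "joint_vel": joint speeds; "joint_efforts": joint torques, N m; "position": TCP position; "tcp_rot": TCP orientation; "contact_force": force on the tool from outside, world axes, zero at the start; "moment": the same for the moment, N m; "width": finger opening in mm; "grip_force": force on a finger pad.
Only numpy, scipy, OpenCV 4.12 (cv2) and the standard library are available. Lean on these libraries where they do the work, as an engineer would, in place of code of your own. Each camera call takes 0.05 s, during which the arm holds its last target. There are 200 camera calls.

## Working session

There is one attempt and no reset: what is moved stays moved. The work goes in short steps, Python scripts to look and compute and a shell command to move; the robot and the scene stay as the last step left them, time stands still between calls to the robot, and variables do not carry over. Pictures are saved under pics/ and viewed, at most 10 in all, crops included, and the job is handed in when it is done.

```bash
mkdir -p pics; ls
python3 - <<'E'
from cell import ctrl
import cv2,pickle
d={}
for n in ["scene","side"]:
    r=ctrl.get_image(n); d[n]=r
    cv2.imwrite(f"pics/{n}0.png",r["img"][:,:,::-1])
    print(n,r["camera_matrix"].round(1).tolist(),r["T"].round(3).tolist())
pickle.dump(d,open("im0.pkl","wb"))
print(ctrl.state())
E
```

```text
pics
scene [[475.3, 0.0, 282.2], [0.0, 475.3, 216.2], [0.0, 0.0, 1.0]] [[0.697, 0.589, -0.408, 1163.116], [0.717, -0.572, 0.398, -680.683], [0.001, -0.57, -0.822, 1255.839], [0.0, 0.0, 0.0, 1.0]]
side [[412.9, 0.0, 278.8], [0.0, 412.9, 203.8], [0.0, 0.0, 1.0]] [[-0.872, -0.36, 0.332, 160.877], [-0.49, 0.665, -0.564, 614.438], [-0.018, -0.655, -0.756, 1067.589], [0.0, 0.0, 0.0, 1.0]]
{'t': 0.1, 'joint_positions': array([-1.16348183,  0.61582659, -0.01258749,  1.42471182,  0.00811735,
        1.1034368 , -0.04042339]), 'joint_vel': array([ 0.00112564, -0.00141947,  0.00029097, -0.00385704, -0.00117299,
       -0.00196987,  0.0011553 ]), 'joint_efforts': array([ 1.21761201e-03, -4.60041368e+01,  2.10226374e-01, -1.66244209e+01,
       -6.11377414e-02,  1.68979046e-02,  8.66908158e-05]), 'position': array([272.92653039, 589.13832083, 217.60336373]), 'tcp_rot': array([ 2.15197522e-01,  9.76569848e-01, -1.14493111e-03, -2.20699718e-04]), 'contact_force': array([-0.00543297, -0.16325681, -0.04858401]), 'moment': array([ 0.04020519, -0.01896482,  0.03383783]), 'grip_force': 0.0, 'width': 93.06378324069821}
```

View pics/scene0.png

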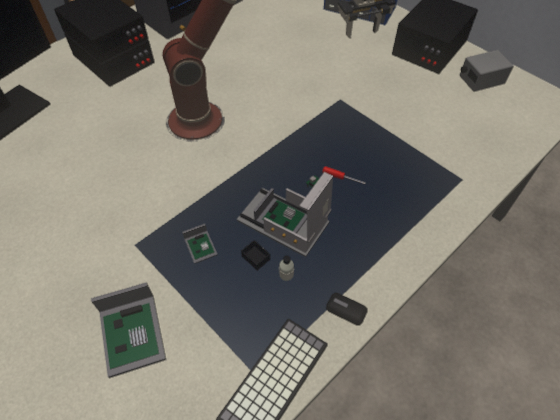

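View pics/side0.png

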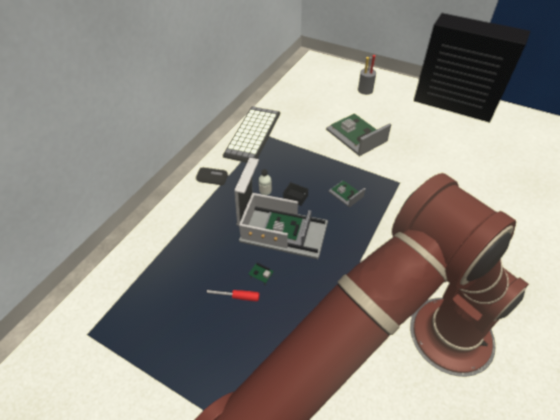

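The scene view shows the fixture at about (290,215), with its open front to the left at (245,215). The lid stands upright at (320,205). Tub, bottle, spare board and screwdriver lie around it, and look-alike carriers at (200,245) and (130,335). I'll enlarge both views to pick the corners.

Run:
```python
import cv2
a=cv2.imread("pics/scene0.png")[165:265,225:345]; b=cv2.imread("pics/side0.png")[150:260,225:335]
cv2.imwrite("pics/c1.png",cv2.resize(a,None,fx=6,fy=6,interpolation=cv2.INTER_CUBIC)[:600]); cv2.imwrite("pics/c2.png",cv2.resize(b,None,fx=5,fy=5,interpolation=cv2.INTER_CUBIC))
```

```text
(no output)
```

View pics/c1.png

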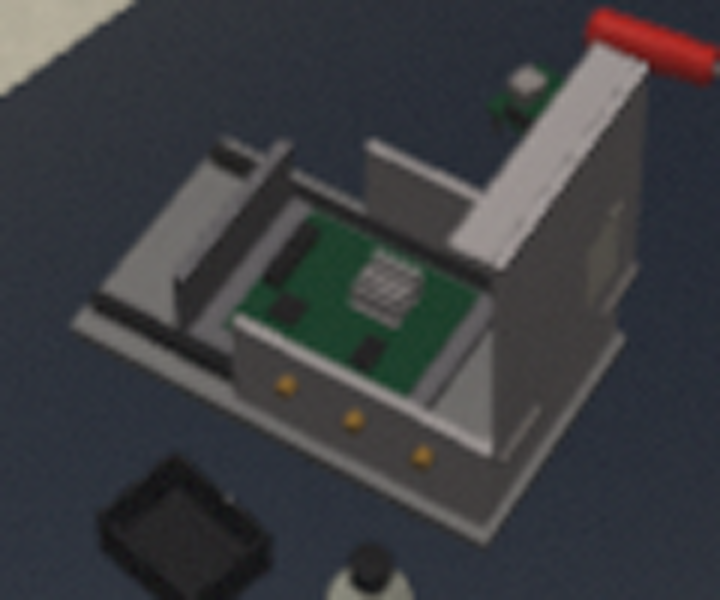

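View pics/c2.png

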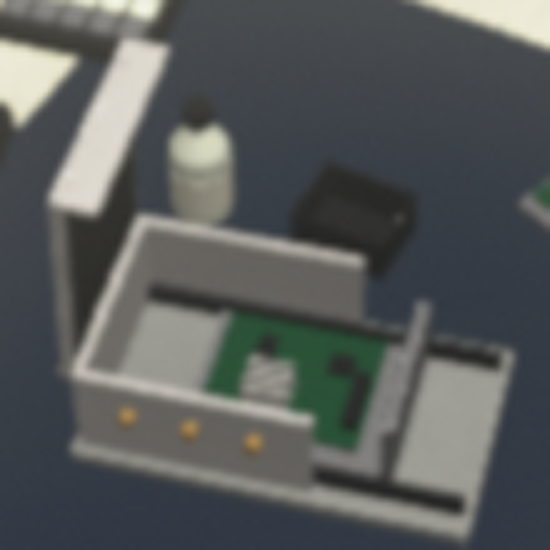

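The enlarged scene view shows base plate corners at about (75,316), (487,532) and (622,338) in crop pixels, and the push plate's top edge from (178,278) to (288,142). In the side crop the base corners are at (512,350), (466,527) and (73,446). The lid is upright in both.

```bash
cat > h.py <<'E'
import numpy as np,pickle
from scipy.spatial.transform import Rotation as R
def ray(r,u,v):
    d=r["T"][:3,:3]@np.linalg.inv(r["camera_matrix"])@[u,v,1]; return r["T"][:3,3],d
def onz(r,u,v,z):
    o,d=ray(r,u,v); return o+d*(z-o[2])/d[2]
def tri(a,b):
    A=[];B=[]
    for o,d in (a,b):
        d=d/np.linalg.norm(d);P=np.eye(3)-np.outer(d,d);A.append(P);B.append(P@o)
    return np.linalg.lstsq(np.vstack(A),np.hstack(B),rcond=None)[0]
E
python3 - <<'E'
from h import *
d=pickle.load(open("im0.pkl","rb"));S,D=d["scene"],d["side"]
s=lambda u,v:(225+(u+.5)/6-.5,165+(v+.5)/6-.5); q=lambda u,v:(225+(u+.5)/5-.5,150+(v+.5)/5-.5)
pts=[(S,s(75,316),12,(-175,-75)),(S,s(487,532),12,(80,-75)),(S,s(622,338),12,(80,75)),
(D,q(512,350),12,(-175,-75)),(D,q(466,527),12,(-175,75)),(D,q(73,446),12,(80,75)),
(S,s(235,318),82,(-75,-68)),(S,s(370,142),82,(-75,68)),(S,s(492,452),82,(75,-68)),(D,q(363,260),82,(-75,-68)),(D,q(312,420),82,(-75,68)),(D,q(75,372),82,(75,68))]
W=np.array([onz(c,*p,z)[:2] for c,p,z,_ in pts]);F=np.array([f for *_,f in pts],float)
H=(F-F.mean(0)).T@(W-W.mean(0));yaw=np.arctan2(H[0,1]-H[1,0],H[0,0]+H[1,1])
M=np.array([[np.cos(yaw),-np.sin(yaw)],[np.sin(yaw),np.cos(yaw)]]);t=W.mean(0)-M@F.mean(0)
print("yaw",yaw,"t",t);print((W-(F@M.T+t)).round(1).tolist())
f=lambda p:np.r_[M.T@(p[:2]-t),p[2]].round(1)
for n,a,z in (("plateR",s(178,278),70),("plateL",s(288,142),70)): print(n,f(onz(S,*a,z)))
for n,a in (("L",q(384,475)),("plate top",q(428,303))): print(n,f(onz(D,*a,70)))
for n,a,b in (("lid out -y / ",s(497,270),q(167,45)),("lid out y",s(645,65),q(97,212)),("lid lip",s(452,243),q(122,40)),):
    print(n)
print("lid L (+y) inner lip", f(tri(ray(S,*s(592,40)),ray(D,*q(97,212)))))
print("lid R (-y) outer", f(tri(ray(S,*s(497,270)),ray(D,*q(122,40)))))
print("lid R (-y) lip", f(tri(ray(S,*s(452,243)),ray(D,*q(168,45)))))
print("lid L outer", f(tri(ray(S,*s(646,66)),ray(D,*q(52,200)))))
np.savez("fix.npz",M=M,t=t,yaw=yaw)
E
```

```text
yaw 0.24411092384718813 t [602.75044922 -74.88593238]
[[-2.0, 6.1], [-5.2, 6.3], [-1.6, -3.5], [2.2, 0.8], [4.6, -5.9], [1.2, -3.9], [-0.5, 3.8], [-0.2, -1.6], [-1.7, 3.1], [1.1, 1.7], [2.0, -3.9], [0.2, -3.2]]
plateR [-117.6  -52.    70. ]
plateL [-117.2   51.8   70. ]
L [-122.9   83.4   70. ]
plate top [-119.3  -52.1   70. ]
lid out -y / 
lid out y
lid lip
lid L (+y) inner lip [ 44.5  68.2 237.5]
lid R (-y) outer [ 73.5 -67.9 236.5]
lid R (-y) lip [ 47.4 -67.7 238.2]
lid L outer [ 72.3  66.8 238. ]
```

Fixture yaw is 0.244 rad with its origin at (603,-75). The plate is about 48 mm out and the lid stands at about 1.52 rad. Next I move to a point in front of the plate, with the fingers partly closed.

```bash
python3 -m handwheel '[[2.3,-5.8,0,0,0,0.0565,40],[2.3,-5.8,0,0,0,0.0565,40],[2.3,-5.8,0,0,0,0.0565,40],[2.3,-5.8,0,0,0,0.0565,40],[2.3,-5.8,0,0,0,0.0565,40],[2.3,-5.8,0,0,0,0.0565,40],[0.77,-5.87,0,0,0,0.0565,40],[0.77,-5.87,0,0,0,0.0565,40],[0.77,-5.87,0,0,0,0.0565,40],[0.77,-5.87,0,0,0,0.0565,40],[0.77,-5.87,0,0,0,0.0565,40],[0.77,-5.87,0,0,0,0.0565,40]]'
cat > st.py <<'E'
from h import *
from cell import ctrl
f=np.load("fix.npz");s=ctrl.state();p=s["position"]
print("t",s["t"],"fix pos",(f["M"].T@(p[:2]-f["t"])).round(1),p[2].round(1),"F",s["contact_force"].round(1),"w",round(s["width"],1))
A=R.from_quat(s["tcp_rot"]).as_matrix();print("tool y angle rel",np.arctan2(A[1,1],A[0,1])-f["yaw"]-np.pi/2,"z",A[:,2].round(3),s["joint_positions"].round(2))
E
python3 st.py
```

```text
t: 1.6
position: [457.3, -112.2, 218.5]
tcp_rot: [-0.123, 0.992, 0.0, -0.0]
contact_force: [1.7, 0.8, -0.1]
width: 37.1
grip_force: 0.0
t 1.6 fix pos [-150.2   -1. ] 218.5 F [ 1.7  0.8 -0.1] w 37.1
tool y angle rel 0.0022167414490550374 z [-0.  0. -1.] [ 0.21  0.34 -0.03  1.92  0.01  0.88  2.  ]
```

```bash
python3 -m handwheel '[[0,0.1,-4,0,0,0,40],[0,0,-4,0,0,0,40],[0,0,-4,0,0,0,40],[0,0,-3.5,0,0,0,40],[0,0,-2.9,0,0,0,40],[0,0,0,0,0,0,40]]'; python3 st.py
python3 - <<'E'
from cell import ctrl
import cv2
a=ctrl.get_image("scene")["img"][:,:,::-1][155:265,220:345];b=ctrl.get_image("side")["img"][:,:,::-1][150:260,225:350]
z=lambda i:cv2.resize(i,(625,550) if 0 else (400,352),interpolation=cv2.INTER_CUBIC)
cv2.imwrite("pics/s1.png",cv2.hconcat([z(a),z(b)]))
E
```

```text
t: 2.35
position: [455.7, -109.0, 32.9]
tcp_rot: [-0.122, 0.993, 0.001, -0.003]
contact_force: [0.3, 0.5, -0.0]
width: 37.1
grip_force: 0.0
t 2.35 fix pos [-151.     2.4] 32.9 F [ 0.3  0.5 -0. ] w 37.1
tool y angle rel 0.00028391536593397326 z [-0.005  0.001 -1.   ] [ 0.2   0.64 -0.02  2.11  0.03  0.39  1.97]
```

View pics/s1.png

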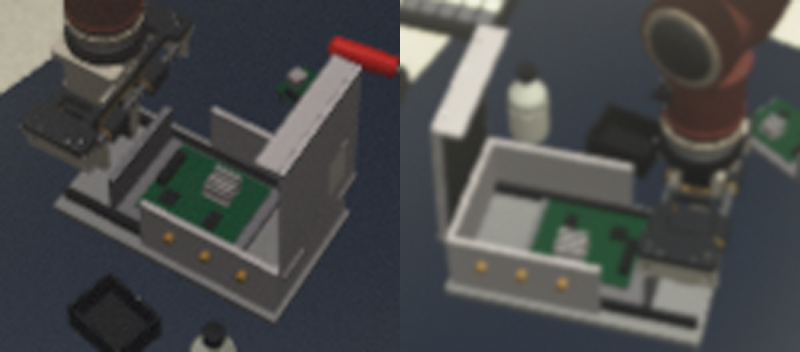

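The hand stands over the base plate in front of the push plate, clear of everything, with the lid still upright. Now push along fixture +x.

```bash
python3 -m handwheel '[[0.97,0.2,0,0,0,0,40],[0.97,0.2,0,0,0,0,40],[0.78,0.19,0,0,0,0,40],[0.78,0.19,0,0,0,0,40],[0.78,0.19,0,0,0,0,40],[0.58,0.145,0,0,0,0,40],[0.58,0.145,0,0,0,0,40],[0.58,0.145,0,0,0,0,40]]'; python3 st.py
```

```text
t: 3.45
position: [517.9, -95.3, 34.6]
tcp_rot: [-0.122, 0.993, 0.0, -0.0]
contact_force: [-1.2, -0.7, 0.3]
width: 37.1
grip_force: 0.9
t 3.45 fix pos [-87.3   0.8] 34.6 F [-1.2 -0.7  0.3] w 37.1
tool y angle rel 8.369329904689415e-05 z [-0.  0. -1.] [ 0.15  0.69 -0.01  1.96  0.02  0.5   1.94]
```

```bash
python3 -m handwheel '[[0.39,0.097,0,0,0,0,40],[0.29,0.07,0,0,0,0,40],[0.2,0.05,0,0,0,0,40]]'; python3 st.py; python3 -m handwheel '[[0.2,0.05,0,0,0,0,40],[0.2,0.05,0,0,0,0,40],[0,0,0,0,0,0,40]]'; python3 st.py
```

```text
t: 3.82
position: [526.6, -93.1, 34.6]
tcp_rot: [-0.122, 0.993, 0.0, 0.0]
contact_force: [-1.4, 0.3, -0.1]
width: 37.3
grip_force: 0.8
t 3.825 fix pos [-78.3   0.7] 34.6 F [-1.4  0.3 -0.1] w 37.3
tool y angle rel 0.00019949346526648704 z [ 0.  0. -1.] [ 0.14  0.7  -0.01  1.94  0.02  0.51  1.93]
t: 4.2
position: [527.6, -92.8, 34.5]
tcp_rot: [-0.122, 0.993, 0.0, -0.003]
contact_force: [-5.3, -1.3, 4.0]
width: 37.1
grip_force: 3.0
t 4.2 fix pos [-77.2   0.8] 34.5 F [-5.3 -1.3  4. ] w 37.1
tool y angle rel -0.0002982526407406816 z [-0.006 -0.    -1.   ] [ 0.14  0.7  -0.01  1.93  0.02  0.52  1.93]
```

It stopped at -77.2, as predicted for home. One more firm nudge will confirm it.

```bash
python3 -m handwheel '[[0.3,0.07,0,0,0,0,40],[0,0,0,0,0,0,40],[0,0,0,0,0,0,40]]'; python3 st.py
```

```text
t: 4.58
position: [527.5, -92.9, 34.2]
tcp_rot: [-0.121, 0.993, 0.0, -0.006]
contact_force: [-9.6, -2.4, 7.3]
width: 37.1
grip_force: 5.2
t 4.575 fix pos [-77.4   0.8] 34.2 F [-9.6 -2.4  7.3] w 37.1
tool y angle rel -0.0009337794464927551 z [-0.012 -0.001 -1.   ] [ 0.14  0.7  -0.01  1.92  0.02  0.53  1.93]
```

It hit a solid stop. I back off, go up above the lid, and check from the cameras.

```bash
python3 -m handwheel '[[-0.5,-0.12,0,0,0,0,40],[-2,-0.5,0,0,0,0,40],[-2,-0.5,0,0,0,0,40],[0,0,5,0,0,0,40],[0,0,6,0,0,0,40],[0,0,6,0,0,0,40],[0,0,6,0,0,0,40],[0,0,5,0,0,0,40],[0,0,0,0,0,0,40]]'; python3 st.py
python3 - <<'E'
from cell import ctrl
import cv2,pickle
d={n:ctrl.get_image(n) for n in("scene","side")};pickle.dump(d,open("im1.pkl","wb"))
a=d["scene"]["img"][:,:,::-1][155:265,220:345];b=d["side"]["img"][:,:,::-1][150:260,225:350]
cv2.imwrite("pics/s2.png",cv2.hconcat([cv2.resize(i,(400,352),interpolation=cv2.INTER_CUBIC) for i in(a,b)]))
E
```

```text
t: 5.7
position: [492.1, -102.7, 319.6]
tcp_rot: [-0.122, 0.992, -0.002, 0.007]
contact_force: [-0.7, 0.2, -1.3]
width: 37.4
grip_force: 0.0
t 5.7 fix pos [-114.1   -0.3] 319.6 F [-0.7  0.2 -1.3] w 37.4
tool y angle rel 0.0008294866125679867 z [ 0.014 -0.002 -1.   ] [ 0.18  0.29 -0.02  1.69  0.01  1.16  1.97]
```

View pics/s2.png

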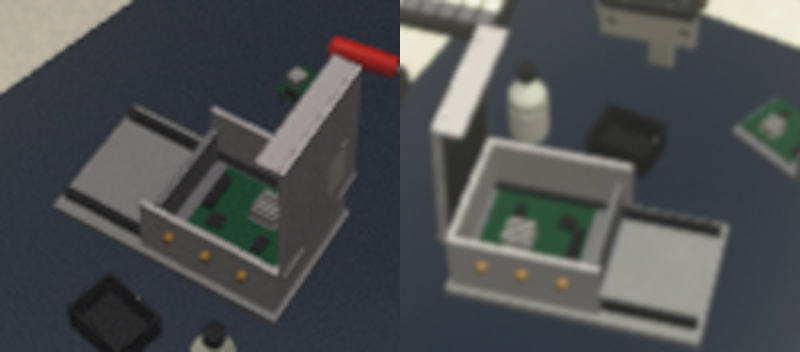

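The carrier is home: in both halves the plate sits just inside the side wall ends, and the lid still stands upright. Now over the lid and down behind it.

```bash
python3 -m handwheel '[[4.5,1.1,0,0,0,0,40],[5,1.3,0,0,0,0,40],[5,1.3,0,0,0,0,40],[5,1.3,0,0,0,0,40],[2.7,0.7,0,0,0,0,40],[0,0,0,0,0,0,40]]'; python3 st.py
```

```text
t: 6.55
position: [711.0, -44.1, 310.0]
tcp_rot: [-0.123, 0.992, 0.001, -0.003]
contact_force: [-0.9, -0.4, 0.4]
width: 37.2
grip_force: 0.0
t 6.55 fix pos [112.5   3.7] 310.0 F [-0.9 -0.4  0.4] w 37.2
tool y angle rel 0.002320182940741322 z [-0.005  0.001 -1.   ] [ 0.04  0.68 -0.03  1.04  0.02  1.43  1.84]
```

```bash
python3 -m handwheel '[[0.2,0,-4,0,0,0,40],[0,0,-4,0,0,0,40],[0,0,-3,0,0,0,40],[0,0,0,0,0,0,40]]'; python3 st.py
python3 - <<'E'
import numpy as np
# TCP path (fixture x,z): -x lower edge of fingers (7.5 mm) on outer face at r, 3 mm pressed in
for th in np.arange(1.5,-.01,-.1):
    r=125
    print(round(th,2),np.round([75-r*np.cos(th)+6*np.sin(th)+7.5,82+r*np.sin(th)+6*np.cos(th)],0))
E
```

```text
t: 7.05
position: [709.3, -46.3, 201.1]
tcp_rot: [-0.121, 0.993, 0.0, -0.004]
contact_force: [-0.5, 0.4, 0.4]
width: 37.0
grip_force: 0.0
t 7.05 fix pos [110.3   2. ] 201.1 F [-0.5  0.4  0.4] w 37.0
tool y angle rel -0.0005719516910354105 z [-0.008 -0.    -1.   ] [ 0.05  0.74 -0.03  1.23  0.02  1.18  1.83]
1.5 [ 80. 207.]
1.4 [ 67. 206.]
1.3 [ 55. 204.]
1.2 [ 43. 201.]
1.1 [ 31. 196.]
1.0 [ 20. 190.]
0.9 [  9. 184.]
0.8 [ -0. 176.]
0.7 [ -9. 167.]
0.6 [-17. 158.]
0.5 [-24. 147.]
0.4 [-30. 136.]
0.3 [-35. 125.]
0.2 [-39. 113.]
0.1 [-41. 100.]
-0.0 [-43.  88.]
```

```bash
python3 -m handwheel '[[-1.94,-0.5,0.2,0,0,0,40],[-1.45,-0.37,0.1,0,0,0,40],[-1.16,-0.29,0,0,0,0,40],[-1.16,-0.29,-0.1,0,0,0,40],[-1.16,-0.29,-0.2,0,0,0,40],[-1.16,-0.29,-0.4,0,0,0,40]]'; python3 st.py; python3 -m handwheel '[[-1.07,-0.27,-0.5,0,0,0,40],[-1.07,-0.27,-0.6,0,0,0,40],[-0.97,-0.24,-0.6,0,0,0,40]]'; python3 st.py
```

```text
t: 7.8
position: [634.2, -65.8, 203.3]
tcp_rot: [-0.122, 0.993, -0.0, 0.004]
contact_force: [3.2, -0.1, -0.9]
width: 37.2
grip_force: 1.1
t 7.8 fix pos [32.7  1.2] 203.3 F [ 3.2 -0.1 -0.9] w 37.2
tool y angle rel 0.00022443328263643814 z [ 0.008  0.    -1.   ] [ 0.09  0.6  -0.03  1.49  0.02  1.04  1.87]
t: 8.18
position: [602.5, -73.8, 185.7]
tcp_rot: [-0.122, 0.993, -0.0, 0.003]
contact_force: [2.1, 0.3, -0.4]
width: 37.1
grip_force: 0.9
t 8.175 fix pos [0.  1.1] 185.7 F [ 2.1  0.3 -0.4] w 37.1
tool y angle rel 0.00010913300237547219 z [ 0.006 -0.    -1.   ] [ 0.11  0.58 -0.04  1.6   0.02  0.96  1.88]
```

```bash
python3 -m handwheel '[[-0.87,-0.22,-0.9,0,0,0,40],[-0.78,-0.2,-1,0,0,0,40],[-0.68,-0.17,-1.1,0,0,0,40],[-0.58,-0.15,-1.1,0,0,0,40],[-0.49,-0.12,-1.1,0,0,0,40],[-0.39,-0.1,-1.2,0,0,0,40]]'; python3 st.py; python3 -m handwheel '[[-0.2,-0.05,-1.2,0,0,0,40],[-0.2,-0.05,-1,0,0,0,40],[0,0,-0.5,0,0,0,40],[0,0,-0.3,0,0,0,40]]'; python3 st.py
```

```text
t: 8.93
position: [562.5, -83.6, 118.7]
tcp_rot: [-0.122, 0.993, -0.0, -0.0]
contact_force: [-0.7, -1.1, 1.8]
width: 37.3
grip_force: 0.7
t 8.925 fix pos [-41.1   1.2] 118.7 F [-0.7 -1.1  1.8] w 37.3
tool y angle rel 4.2432681706561226e-05 z [-0.001 -0.    -1.   ] [ 0.13  0.61 -0.04  1.78  0.03  0.76  1.9 ]
t: 9.43
position: [558.8, -84.2, 89.2]
tcp_rot: [-0.122, 0.993, 0.0, -0.0]
contact_force: [-1.6, 0.5, 1.5]
width: 37.0
grip_force: 0.6
t 9.425 fix pos [-44.9   1.5] 89.2 F [-1.6  0.5  1.5] w 37.0
tool y angle rel 0.00016977652245087071 z [-0.001  0.    -1.   ] [ 0.13  0.64 -0.03  1.81  0.03  0.69  1.9 ]
```

```bash
python3 -m handwheel '[[0,0,-0.2,0,0,0,40],[0,0,-0.2,0,0,0,40],[0,0,-0.2,0,0,0,40],[0,0,0,0,0,0,40],[0,0,0,0,0,0,40]]'; python3 st.py
```

```text
t: 10.05
position: [559.0, -84.2, 88.1]
tcp_rot: [-0.122, 0.993, -0.0, 0.0]
contact_force: [-7.7, 0.3, 26.4]
width: 37.4
grip_force: 13.0
t 10.05 fix pos [-44.7   1.5] 88.1 F [-7.7  0.3 26.4] w 37.4
tool y angle rel 6.0195434668397496e-05 z [ 0.001 -0.    -1.   ] [ 0.13  0.64 -0.03  1.82  0.03  0.68  1.89]
```

The lid stops solidly at z = 88.1 with 26 N, which is shut. I lift off and look.

```bash
python3 -m handwheel '[[0,0,1,0,0,0,40],[0,0,3,0,0,0,40],[0,0,5,0,0,0,40],[0,0,5,0,0,0,40],[0,0,5,0,0,0,40],[0,0,0,0,0,0,40],[0,0,0,0,0,0,40]]'; python3 st.py
python3 - <<'E'
from cell import ctrl
import cv2
d={n:ctrl.get_image(n) for n in("scene","side")}
a=d["scene"]["img"][:,:,::-1][155:265,220:345];b=d["side"]["img"][:,:,::-1][150:260,225:350]
cv2.imwrite("pics/s3.png",cv2.hconcat([cv2.resize(i,(400,352),interpolation=cv2.INTER_CUBIC) for i in(a,b)]))
E
```

```text
t: 10.92
position: [558.6, -84.1, 272.9]
tcp_rot: [-0.122, 0.993, 0.0, -0.001]
contact_force: [0.5, -0.4, -1.4]
width: 37.1
grip_force: 0.0
t 10.925 fix pos [-45.    1.7] 272.9 F [ 0.5 -0.4 -1.4] w 37.1
tool y angle rel 0.0004220431313350925 z [-0.001  0.    -1.   ] [ 0.14  0.43 -0.04  1.59  0.02  1.12  1.91]
```

View pics/s3.png

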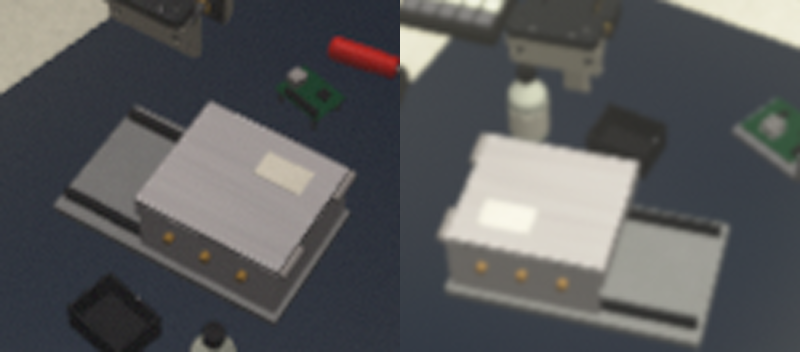

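The lid lies flat and shut on the box in both halves. The bystanders are where they were and the hand is clear.

```bash
python3 -c "
from cell import ctrl
print(ctrl.sign_off())"
```

```text
the job is handed in; nothing more can be done
None
```

The carrier is pushed fully home and the lid is shut. The bystanders look unmoved in the last pictures, the arm is clear, and the job was handed in at about 11 s of the 48 s allowed; no verdict came back.

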